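# Bleed the inflatable sanding drum

### The job

Let the air out of the sanding drum whose valve is uncapped: unscrew the small knurled lock nut on its valve (counter-clockwise seen from above, about 65 degrees is enough) and let go of it. Then press the freed valve pin fully down from above, hold it there for a second, and let it spring back up, leaving the nut loose. Leave the other drum, with the smooth dust cap, untouched.

Things in the scene. Friction and masses are not known exactly. Their poses are not given: they have to be found in the camera images.
- pin_tip (a point): Centre of the flat top of the upright brass valve pin (10 mm button end), the valve's highest point. Nut tight and pin up: the nut's middle is 23 mm straight below, its underside 30 mm below; under it a 12 mm thick stem, down to the drum's flat end face 64 mm below. Drum: fixed upright cylinder, 88 mm diameter, end face 114 mm above the bench; valve 18 mm off the drum's axis.
- lock_nut (a joint): Turn of the knurled steel lock nut (round, 16 mm diameter, 14 mm high) about the vertical valve axis, rad: 0 tight, positive unscrewed (counter-clockwise from above), end stop 1.5. Starts at 0 to 0.15; stiff (0.06 N m), stays where left. Its thread is on the pin: it climbs the pin 5 mm per rad and, while tight, blocks the pin.
- valve_pin (a joint): How far the valve pin is pushed down, in m: 0 is up, 0.0045 is fully down. A spring returns it (about 1.6 N to start moving, 5.2 N fully down). The pin can only go down as far as the nut has been unscrewed; it carries the nut down with it.
- capped_drum: The other drum, alike and fixed too, but its valve wears a smooth round-topped steel dust cap (16 mm diameter, 28 mm high) in place of nut and pin. Origin at the centre of the underside of its 120 mm square wooden block, on the bench; cap 18 mm off the drum's axis along its own +x, cap top 176 mm above the bench. Not to be touched.
Mind the look-alikes: they are no part of the job. What is shaped like the part that bears pin_tip but blue is not meant.

How it is judged:
By the outcome, as a careful person would: the job done as asked, in the order asked, and still so for the second after the job is handed in, with the robot touching nothing.
It also fails if it takes over 45 s, if anything falls off the work surface, if the arm or the gripper's body presses on something with over 40 N, if the wrist force passes 120 N, or if a joint passes its speed limit or range.

### The arm

A 6-joint arm with a two-finger parallel gripper is mounted at the origin on the work surface. World frame = base frame: x ahead of the robot, y to its left, z up, the work surface at z = 0. Lengths are in m, angles in degrees, forces in N, time in s.
With the tool pointing down it reaches from about 0.275 to 0.725 m from the base axis. Payload 5.6 kg.
Tool frame: the origin (TCP) lies on the centre line of the jaws, within the pads' length; the fingertips stand 14 mm ahead of it and the grasp point (between the pads) lies 5 mm behind it; y points along the fingers, x is the direction in which the jaws open and shut, and the axes are right-handed (so a half turn about y gives the same grasp; the last joint's range is limited). The gripper opens to 85 mm and grips with 20 to 120 N. Pads are 22 mm wide; open, the fingers measure 114 mm over their backs; the gripper's body (76 mm by 85 mm) begins 54 mm behind the grasp point. The pads swing forward as they close: fully open they stand 13 mm farther back than shut.
Start: joints at [92.452, 14.616, 6.199, 0, -81.583, -16.306], TCP at [0.132, 0.534, 0.222] pointing down, gripper open.
Joint ranges: [-168.99, 168.99], [-69.2, 112.95], [-62.41, 85.93], [-164.36, 98.24], [-168.68, -3.75], [-174.98, 174.98]. Speed limits (degrees/s): [147.25, 147.25, 180, 180, 180, 180].

### API

Orientations are given as a 3x3 rotation matrix whose columns are the frame's x, y, z axes.
In Python, from workcell import manip, vision gives the robot as it stands.
- The arm moves only by the shell command python3 -m handwheel 'ROWS' [FORCE]. ROWS is text: rows parted by semicolons, each of 7 numbers parted by spaces: the closure in counts, from 0 (fully open) to 255 (shut), then the shift along the tool's x, y, z in m, then the turn, a rotation vector about the tool's x, y, z in degrees. A call has exactly 8 rows; each row is the pose to reach, as a shift and turn from the pose measured when the call began, along the tool's axes at that moment; what a row does not reach only later rows make up. A row lasts 1/10 s, in which the tool goes at most 50 mm and 8.59 degrees, less where a joint would pass 70% of its speed; a pose out of reach is approached as far as the arm can. A call with a gripper value outside its range is refused whole. The fingers move at their own pace and stop on an object; FORCE is the grip in N (left out, the last holds). Time passes only in rows, so rows that repeat a pose let the fingers close, or fill a call up. It gives the time, the measured TCP pose, the force and the opening at its end, in the units of the state.
- manip.get_state(): the state, without advancing time (a new reading comes with each control period).
- vision.capture(name): name is "scene" or "top" or "wrist"; returns the picture (420x560x3 uint8, red, green, blue); there is no depth.
- vision.get_calibration(name): a dict with "intrinsics" (3x3 intrinsics, pixels), "world_to_cam" (4x4, takes a point from world to camera coordinates). Camera axes: x right, y up, looking along -z (the intrinsics and any distortion apply to the point x, -y, -z); pixel columns grow to the right and rows downward; lengths in m; the calibration is good to about 2 mm. The wrist camera is an equidistant fisheye: a pixel r from the principal point sees the ray r / f radians off the axis. A picture is of the moment at which its call begins: read the wrist's pose just before it. get_calibration takes no time and is no camera call; for the wrist camera it gives the pose at the moment of the call.
- manip.close_job(): hands the job in, once; it reports no verdict.
The state is a dict: "time": time; "q": joint angles; "joint_velocities": joint speeds; "joint_efforts": joint torques, N m; "tool_pos": TCP position; "orientation": TCP orientation; "force": force on the tool from outside, world axes, zero at the start; "wrist_torque": the same for the moment, N m; "finger_gap": opening from 0.0 (shut) to 1.0 (fully open).
Only numpy, scipy, OpenCV 4.12 (cv2) and the standard library are available. Lean on these libraries where they do the work, as an engineer would, in place of code of your own. Each camera call takes 0.05 s, during which the arm holds its last target.

## Working session

There is one attempt and no reset: what is moved stays moved. The work goes in short steps, Python scripts to look and compute and a shell command to move; the robot and the scene stay as the last step left them, time stands still between calls to the robot, and variables do not carry over. Pictures are saved under pics/ and viewed, and the job is handed in when it is done.

```bash
mkdir -p pics; ls; cat > h.py <<'E'
import numpy as np,cv2
from workcell import manip,vision
def snap(n,f):
    im=vision.capture(n); cv2.imwrite('pics/'+f,im[:,:,::-1]); return im
def proj(n,P):
    c=vision.get_calibration(n);K=np.array(c['intrinsics']);T=np.array(c['world_to_cam'])
    p=T@np.append(P,1); x=np.array([p[0],-p[1],-p[2]])
    return (K@(x/x[2]))[:2]
def ray(n,u,v,c=None):
    c=c or vision.get_calibration(n);K=np.array(c['intrinsics']);T=np.array(c['world_to_cam'])
    a=np.linalg.inv(K)@[u,v,1]
    if n=='wrist':
        r=np.hypot(a[0],a[1]); a=np.array([a[0]/r*np.sin(r),a[1]/r*np.sin(r),np.cos(r)]) if r>1e-9 else a
    d=T[:3,:3].T@np.array([a[0],-a[1],-a[2]])
    return -T[:3,:3].T@T[:3,3], d/np.linalg.norm(d)
def atz(n,u,v,z,c=None):
    o,d=ray(n,u,v,c); return o+d*(z-o[2])/d[2]
def tri(obs):
    A=np.zeros((3,3));b=np.zeros(3)
    for o,d in obs:
        M=np.eye(3)-np.outer(d,d);A+=M;b+=M@o
    X=np.linalg.solve(A,b); return X,[np.linalg.norm((np.eye(3)-np.outer(d,d))@(X-o)) for o,d in obs]
E
python3 - <<'E'
from h import *
s=manip.get_state();print(s)
for n in ['scene','top','wrist']:
    snap(n,n+'0.png');c=vision.get_calibration(n);print(n,c)
E
```

```text
pics
{'time': 0.0, 'q': array([ 9.24535698e+01,  1.46542247e+01,  6.12871471e+00, -2.75992683e-02,
       -8.15834484e+01, -1.63068885e+01]), 'joint_velocities': array([ 0.01782041,  0.04529846,  0.00454866, -0.07657845, -0.01880461,
        0.00765866]), 'joint_efforts': array([ 1.16727148e-03, -3.86628342e+01,  2.37939155e+01,  5.36513239e+00,
       -5.99685707e-03,  4.00392125e-06]), 'tool_pos': array([0.13150446, 0.53350194, 0.22107039]), 'orientation': array([[-2.39505588e-01, -3.94663521e-04,  9.70894906e-01],
       [-9.70893010e-01, -1.92032109e-03, -2.39505901e-01],
       [ 1.95895420e-03, -9.99998078e-01,  7.67515767e-05]]), 'force': array([0.2706873 , 0.68000772, 0.46710464]), 'wrist_torque': array([ 0.02653798,  0.00800799, -0.03533048]), 'finger_gap': 0.9988852260693938}
scene {'intrinsics': array([[425.99384765,   0.        , 283.93647849],
       [  0.        , 425.99384765, 208.45377117],
       [  0.        ,   0.        ,   1.        ]]), 'world_to_cam': array([[ 0.37795301,  0.92578175, -0.00892547, -0.0363651 ],
       [-0.63249152,  0.2652326 ,  0.72774044,  0.
[... 308 characters left out ...]
 'world_to_cam': array([[ 0.01829899, -0.99983142, -0.00150874, -0.16342106],
       [ 0.98541084,  0.01777965,  0.16926122, -0.52371424],
       [-0.16920586, -0.00458404,  0.98557007, -1.20852816],
       [ 0.        ,  0.        ,  0.        ,  1.        ]])}
wrist {'intrinsics': array([[325.1922621 ,   0.        , 276.74945818],
       [  0.        , 325.1922621 , 213.39671119],
       [  0.        ,   0.        ,   1.        ]]), 'world_to_cam': array([[-0.23853169, -0.97113354,  0.00150776,  0.54915681],
       [ 0.93698708, -0.2305521 , -0.2624899 ,  0.03288535],
       [ 0.25526037, -0.06119941,  0.96493356, -0.37949411],
       [ 0.        ,  0.        ,  0.        ,  1.        ]])}
```

View pics/scene0.png

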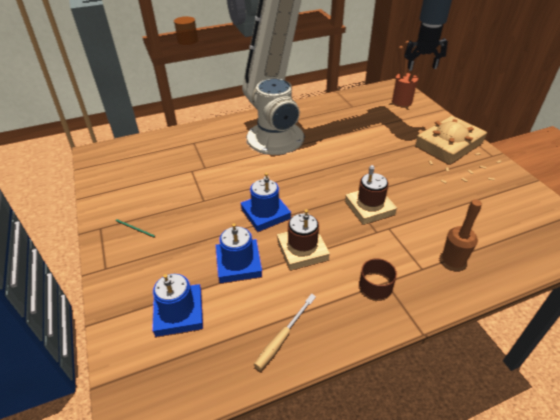

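View pics/top0.png

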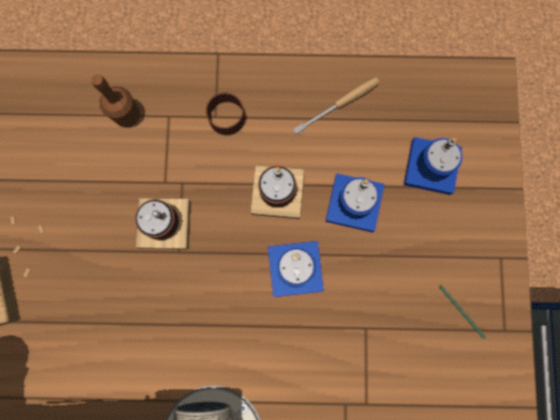

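View pics/wrist0.png

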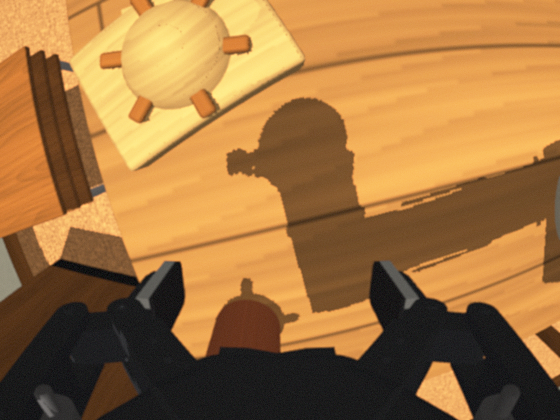

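```bash
python3 - <<'E'
import cv2,numpy as np
s=cv2.imread('pics/scene0.png');t=cv2.imread('pics/top0.png')
r=lambda im,x,y:cv2.resize(im[y:y+50,x:x+66],(396,300),interpolation=cv2.INTER_CUBIC)
cv2.imwrite('pics/crop1.png',np.vstack([np.hstack([r(s,340,155),r(s,272,200)]),np.hstack([r(t,125,195),r(t,245,160)])]))
E
```

```text
(no output)
```

View pics/crop1.png

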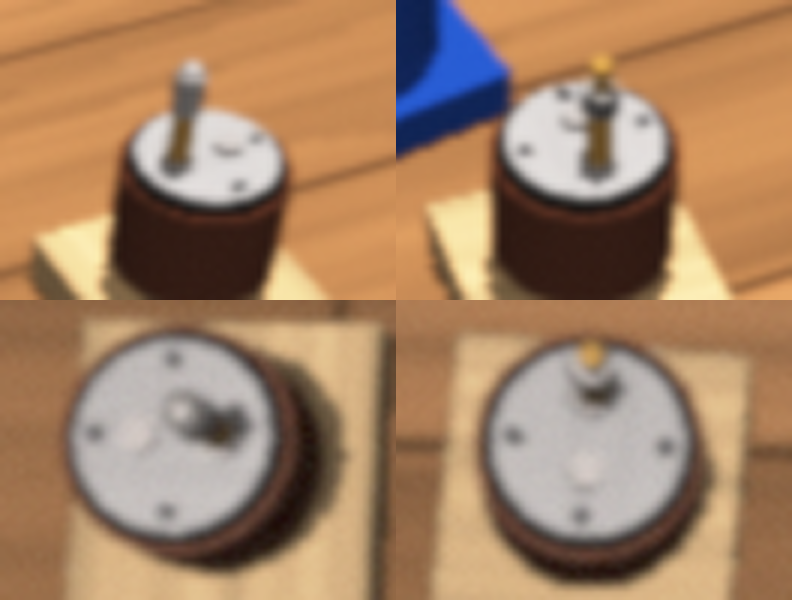

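Candidates with pin: the brown drum on a wooden block at scene (304,240) / top (277,187); the three blue ones (265,200), (236,255) and (173,300) are look-alikes. The brown drum at (373,190) wears the smooth steel cap. The target is the brown one with brass tip, at scene (306,210) and top (277,168.5); the crop confirms it.

```bash
python3 - <<'E'
from h import *
print(tri([ray('scene',305.7,209.8),ray('top',276.9,168.4)]))
print(atz('scene',305.7,209.8,.178),atz('top',276.9,168.4,.178))
s=manip.get_state();print(s['time'])
# nut in scene crop (600,103)->, capped
print(atz('top',155,214,.176),atz('scene',371,166,.176))
for uv in [(441,140),(365,183),(296,256)]: print('blue',atz('top',*uv,.178))
E
```

```text
(array([ 0.59356573, -0.13979526,  0.17711927]), [np.float64(0.0003084678180225396), np.float64(0.00030846781802243753)])
[ 0.59447856 -0.13989659  0.178     ] [ 0.59322934 -0.14009954  0.178     ]
0.15
[0.48946131 0.11691618 0.176     ] [0.49585228 0.11603344 0.176     ]
blue [ 0.663031   -0.49513784  0.178     ]
blue [ 0.56446222 -0.32938171  0.178     ]
blue [ 0.40554829 -0.18385078  0.178     ]
```

```bash
python3 -m handwheel '0 0 -0.045 0 0 0 0; 0 0.016 -0.08 0.018 0 7 0; 0 0.043 -0.08 0.049 0 14 0; 0 0.071 -0.08 0.079 0 21 0; 0 0.098 -0.08 0.11 0 28 0; 0 0.125 -0.08 0.14 0 35 0; 0 0.152 -0.08 0.171 0 42 0; 0 0.179 -0.08 0.201 0 49 0'
python3 - <<'E'
from h import *
s=manip.get_state();print(s['time'],s['q'],s['tool_pos'],s['orientation'])
R=s['orientation'];print(R.T@(np.array([.5937,-.140,.30])-s['tool_pos']))
E
```

```text
time: 0.95
tool_pos: [0.2844, 0.3102, 0.3015]
orientation: [[-0.892, -0.0, 0.452], [-0.452, -0.001, -0.892], [0.001, -1.0, 0.001]]
force: [0.5, 0.1, -0.1]
finger_gap: 0.998
0.95 [ 6.90201982e+01 -9.68057539e-01 -3.90842973e-01  9.14529919e-03
 -9.06624231e+01 -4.21450605e+01] [0.28436674 0.31017827 0.30148845] [[-8.91994360e-01 -3.83440186e-04  4.52046363e-01]
 [-4.52045430e-01 -1.44572477e-03 -8.91993744e-01]
 [ 9.95560870e-04 -9.99998881e-01  1.11624595e-03]]
[-0.07242397  0.00202067  0.54138751]
```

```bash
python3 -m handwheel '0 -0.006 0 0.045 0 8 0; 0 -0.012 0 0.09 0 16 0; 0 -0.018 0 0.135 0 24 0; 0 -0.024 0 0.18 0 32 0; 0 -0.03 0 0.225 0 40 0; 0 -0.036 0 0.27 0 48 0; 0 -0.042 0 0.315 0 56 0; 0 -0.048 0 0.36 0 64 0'
python3 - <<'E'
from h import *
s=manip.get_state();print(s['time'],s['q'],s['tool_pos'],s['orientation'])
R=s['orientation'];print(R.T@(np.array([.5937,-.140,.25])-s['tool_pos']))
E
```

```text
time: 1.75
tool_pos: [0.4905, 0.0089, 0.3017]
orientation: [[-0.794, -0.001, -0.608], [0.608, -0.001, -0.794], [-0.0, -1.0, 0.001]]
force: [0.9, 1.5, 0.6]
finger_gap: 0.998
1.75 [ 1.94340730e+01  7.19398572e+00  8.35466246e+00  6.08865028e-02
 -9.12184026e+01 -5.68893423e+01] [0.49052601 0.00892266 0.30168412] [[-7.93815042e-01 -5.96621280e-04 -6.08158962e-01]
 [ 6.08159160e-01 -1.33712103e-03 -7.93813988e-01]
 [-3.39575818e-04 -9.99998928e-01  1.42426748e-03]]
[-0.1724522   0.05182163  0.05539709]
```

```bash
python3 -m handwheel '0 -0.043 0 0.014 0 0 0; 0 -0.086 0 0.028 0 0 0; 0 -0.129 0.01 0.042 0 0 0; 0 -0.172 0.03 0.055 0 0 0; 0 -0.1725 0.052 0.0554 0 0 0; 0 -0.1725 0.052 0.0554 0 0 0; 0 -0.1725 0.052 0.0554 0 0 0; 0 -0.1725 0.052 0.0554 0 0 0'
python3 - <<'E'
from h import *
s=manip.get_state();print(s['time'],s['q'],s['tool_pos'])
c=vision.get_calibration('wrist');im=snap('wrist','w1.png');np.save('c1.npy',c,allow_pickle=True)
T=np.array(c['world_to_cam']);print(-T[:3,:3].T@T[:3,3])
snap('scene','s1.png');snap('top','t1.png')
E
```

```text
time: 2.55
tool_pos: [0.5941, -0.1395, 0.252]
orientation: [[-0.795, 0.003, -0.607], [0.607, -0.002, -0.795], [-0.003, -1.0, -0.0]]
force: [0.5, -0.3, 0.2]
finger_gap: 1.003
2.55 [  1.51247622  21.23400243  19.74371716   0.11305128 -88.36207933
 -38.90684281] [ 0.59410437 -0.13949966  0.25203189]
[ 0.55444066 -0.19222831  0.40467883]
```

View pics/w1.png

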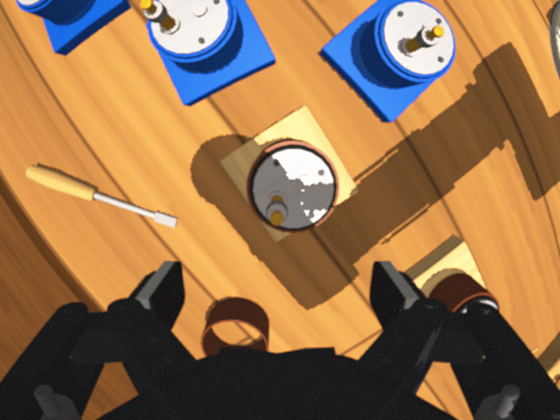

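View pics/s1.png

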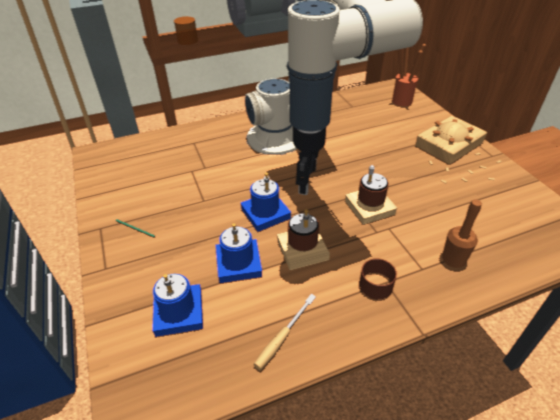

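```bash
python3 - <<'E'
import cv2
t=cv2.imread('pics/w1.png');cv2.imwrite('pics/w1c.png',cv2.resize(t[180:240,240:320],(800,600),interpolation=cv2.INTER_CUBIC))
E
```

```text
(no output)
```

View pics/w1c.png

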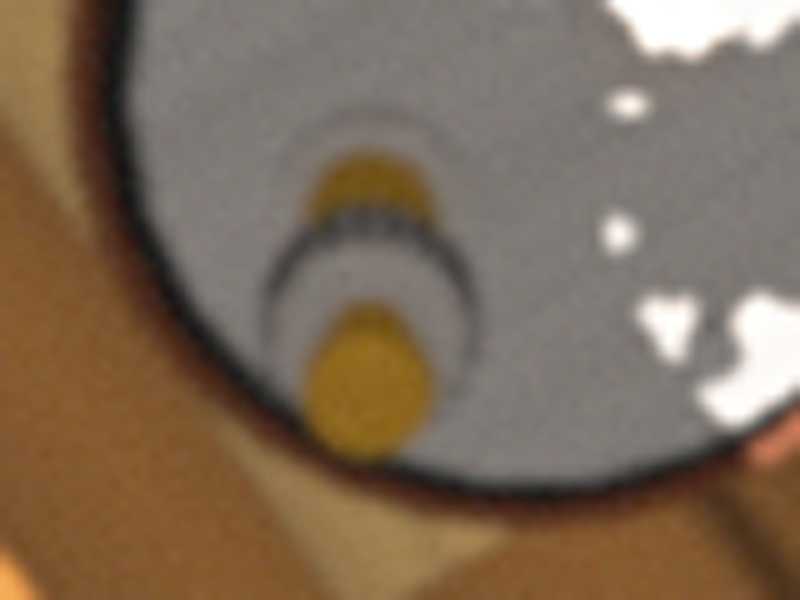

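```bash
python3 - <<'E'
from h import *
c=np.load('c1.npy',allow_pickle=True).item()
w=ray('wrist',276.35,218.5,c);print(atz('wrist',276.35,218.5,.178,c))
X,r=tri([ray('scene',305.7,209.8),ray('top',276.9,168.4),w]);print(X,r)
s=manip.get_state();R=s['orientation'];print(s['time'],s['tool_pos'],R)
for P in [X]: print(R.T@(np.array([P[0],P[1],.178-.027])-s['tool_pos']))
E
```

```text
[ 0.59496038 -0.14076188  0.178     ]
[ 0.59421783 -0.14017838  0.17756437] [np.float64(0.00043802456166922336), np.float64(0.0008562367025904398), np.float64(0.000952192236298944)]
2.7 [ 0.59402788 -0.13937248  0.25158471] [[-7.94515978e-01  2.30005084e-03 -6.07238891e-01]
 [ 6.07237164e-01 -1.46667842e-03 -7.94519273e-01]
 [-2.71805889e-03 -9.99996279e-01 -2.31376913e-04]]
[-0.00036689  0.10058595  0.00054823]
```

```bash
python3 -m handwheel '140 -0.0005 0.02 0.001 0 0 0; 140 -0.0005 0.045 0.001 0 0 0; 140 -0.0005 0.07 0.001 0 0 0; 140 -0.0005 0.09 0.001 0 0 0; 140 -0.0005 0.1 0.001 0 0 0; 140 -0.0005 0.1 0.001 0 0 0; 140 -0.0005 0.1 0.001 0 0 0; 140 -0.0005 0.1 0.001 0 0 0' 40
python3 - <<'E'
from h import *
s=manip.get_state();print(s['time'],s['q'],s['tool_pos'],s['force'])
c=vision.get_calibration('wrist');im=snap('wrist','w2.png');np.save('c2.npy',c,allow_pickle=True)
snap('scene','s2.png')
a=cv2.imread('pics/w2.png')[180:330,180:380];b=cv2.imread('pics/s2.png')[170:270,240:373]
cv2.imwrite('pics/w2c.png',np.hstack([cv2.resize(a,(400,300)),cv2.resize(b,(400,300))]))
E
```

```text
time: 3.5
tool_pos: [0.5949, -0.1407, 0.1533]
orientation: [[-0.795, 0.005, -0.607], [0.607, -0.002, -0.795], [-0.005, -1.0, -0.002]]
force: [-0.3, -0.1, 0.2]
finger_gap: 0.45
3.5 [  1.39739396  22.84969178   7.85584263   0.11558007 -74.71976232
 -38.79970604] [ 0.59489406 -0.14065673  0.15325205] [-0.28833567 -0.11839152  0.20920789]
```

View pics/w2c.png

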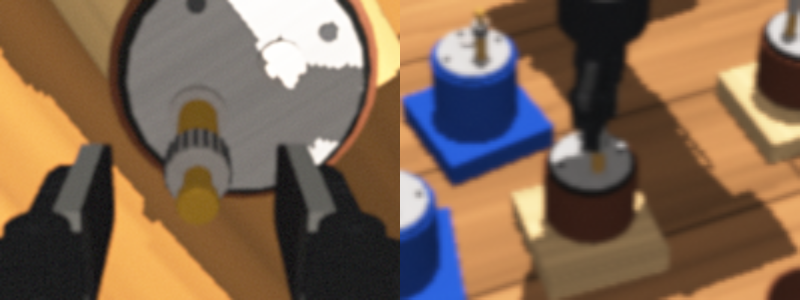

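```bash
python3 - <<'E'
from h import *
c=np.load('c2.npy',allow_pickle=True).item()
cv2.imwrite('pics/w2d.png',cv2.resize(cv2.imread('pics/w2.png')[230:305,230:330],(800,600),interpolation=cv2.INTER_CUBIC))
print(atz('wrist',278.3,284.5,.178,c)); s=manip.get_state();print(s['tool_pos'])
E
```

```text
[ 0.59577903 -0.1397201   0.178     ]
[ 0.59466275 -0.14063827  0.15282177]
```

View pics/w2d.png

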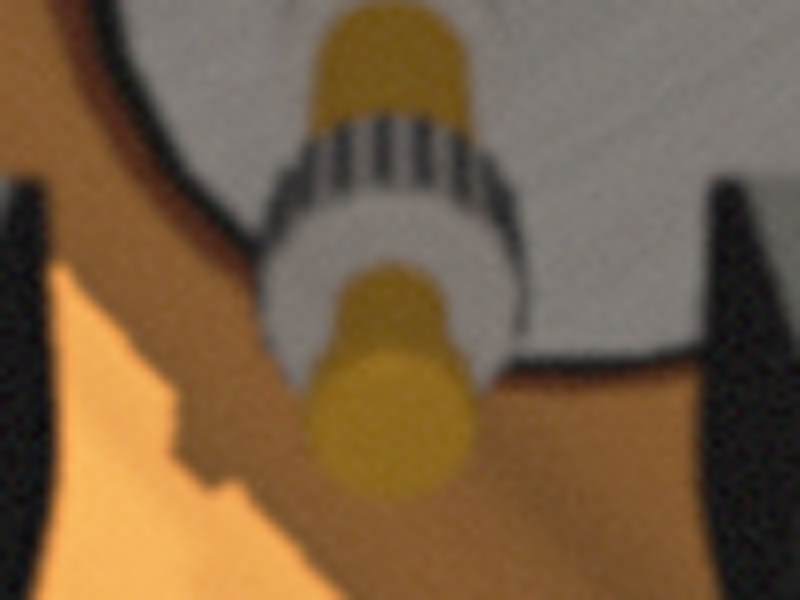

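```bash
python3 - <<'E'
from h import *
c=np.load('c2.npy',allow_pickle=True).item()
P=atz('wrist',278.6,282.1,.178,c);s=manip.get_state();print(P,s['orientation'].T@(P-s['tool_pos']))
P=[.5942,-.1402,.15];print(s['orientation'].T@(P-s['tool_pos']))
E
```

```text
[ 0.59494736 -0.14059739  0.178     ] [-0.00031502 -0.02517674 -0.00024194]
[ 6.46531531e-04  2.81896900e-03 -6.31682826e-05]
```

```bash
python3 -m handwheel '140 0.0008 0.002 0 0 0 0; 200 0.0008 0.002 0 0 0 0; 255 0.0008 0.002 0 0 0 0; 255 0.0008 0.002 0 0 0 0; 255 0.0008 0.002 0 0 0 0; 255 0.0008 0.002 0 0 0 0; 255 0.0008 0.002 0 0 0 0; 255 0.0008 0.002 0 0 0 0' 40
python3 - <<'E'
from h import *
s=manip.get_state();print(s['time'],s['q'],s['tool_pos'],s['force'],s['wrist_torque'])
c=vision.get_calibration('wrist');im=snap('wrist','w3.png');np.save('c3.npy',c,allow_pickle=True)
cv2.imwrite('pics/w3d.png',cv2.resize(cv2.imread('pics/w3.png')[215:305,220:340],(800,600),interpolation=cv2.INTER_CUBIC))
E
```

```text
time: 4.4
tool_pos: [0.5942, -0.1403, 0.151]
orientation: [[-0.795, 0.005, -0.607], [0.607, -0.002, -0.795], [-0.005, -1.0, -0.001]]
force: [-0.4, -0.5, 0.4]
finger_gap: 0.14
4.4 [  1.43505562  22.839148     7.49989111   0.11422371 -74.38706786
 -38.85158816] [ 0.59418438 -0.14027613  0.15095275] [-0.3730093  -0.49376046  0.43141669] [-0.27825567 -0.21554228  0.02839452]
```

View pics/w3d.png

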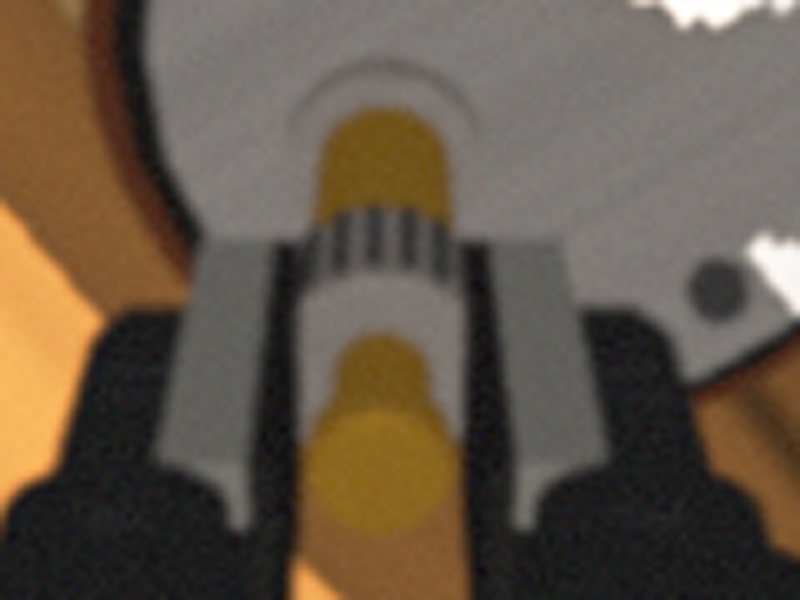

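```bash
python3 -m handwheel '255 0 0 0 0 -4 0; 255 0 -0.0005 0 0 -8 0; 255 0 -0.001 0 0 -13 0; 255 0 -0.0015 0 0 -18 0; 255 0 -0.002 0 0 -23 0; 255 0 -0.0025 0 0 -28 0; 255 0 -0.0029 0 0 -33 0; 255 0 -0.0032 0 0 -36 0' 40
python3 - <<'E'
from h import *
s=manip.get_state();print(s['time'],s['q'],s['tool_pos'],s['force'],s['wrist_torque'],s['finger_gap'])
c=vision.get_calibration('wrist');im=snap('wrist','w4.png')
cv2.imwrite('pics/w4d.png',cv2.resize(cv2.imread('pics/w4.png')[215:305,220:340],(800,600),interpolation=cv2.INTER_CUBIC))
E
```

```text
time: 5.25
tool_pos: [0.5943, -0.1403, 0.1542]
orientation: [[-1.0, 0.005, -0.021], [0.021, -0.002, -1.0], [-0.005, -1.0, 0.002]]
force: [1.0, -1.7, 0.3]
finger_gap: 0.132
5.25 [  1.43349689  22.74672445   7.8371001    0.11604404 -74.79631188
  -2.6762879 ] [ 0.59432184 -0.14030155  0.15418546] [ 0.98381147 -1.7158617   0.27233958] [-0.29237703 -0.32832618 -0.021876  ] 0.1322064668034843
```

View pics/w4d.png

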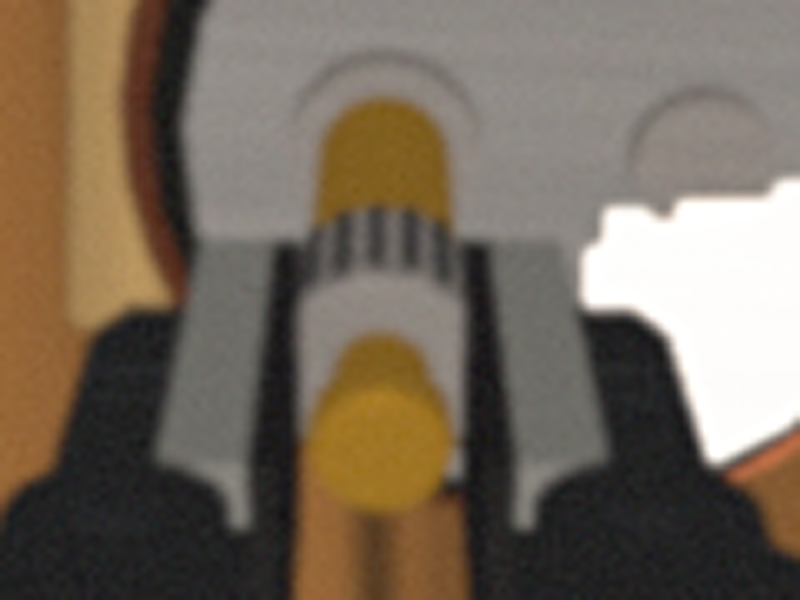

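```bash
python3 -m handwheel '255 0 -0.0003 0 0 -4 0; 255 0 -0.0007 0 0 -8 0; 255 0 -0.0012 0 0 -13 0; 255 0 -0.0016 0 0 -18 0; 255 0 -0.002 0 0 -23 0; 255 0 -0.0025 0 0 -28 0; 255 0 -0.0029 0 0 -33 0; 255 0 -0.0032 0 0 -36 0' 40
python3 - <<'E'
from h import *
s=manip.get_state();print(s['time'],s['q'],s['tool_pos'],s['force'],s['wrist_torque'],s['finger_gap'])
c=vision.get_calibration('wrist');im=snap('wrist','w5.png')
cv2.imwrite('pics/w5d.png',cv2.resize(cv2.imread('pics/w5.png')[215:305,220:340],(800,600),interpolation=cv2.INTER_CUBIC))
E
```

```text
time: 6.1
tool_pos: [0.5945, -0.1403, 0.1574]
orientation: [[-0.819, 0.005, 0.573], [-0.573, -0.002, -0.819], [-0.003, -1.0, 0.005]]
force: [0.7, -1.1, 0.7]
finger_gap: 0.136
6.1 [  1.43578552  22.66259562   8.17875796   0.11196646 -75.2065176
  33.52866541] [ 0.59447312 -0.14025001  0.15735204] [ 0.65600673 -1.05176733  0.65534274] [-0.30137473 -0.40853652 -0.0312897 ] 0.1358569597284437
```

View pics/w5d.png

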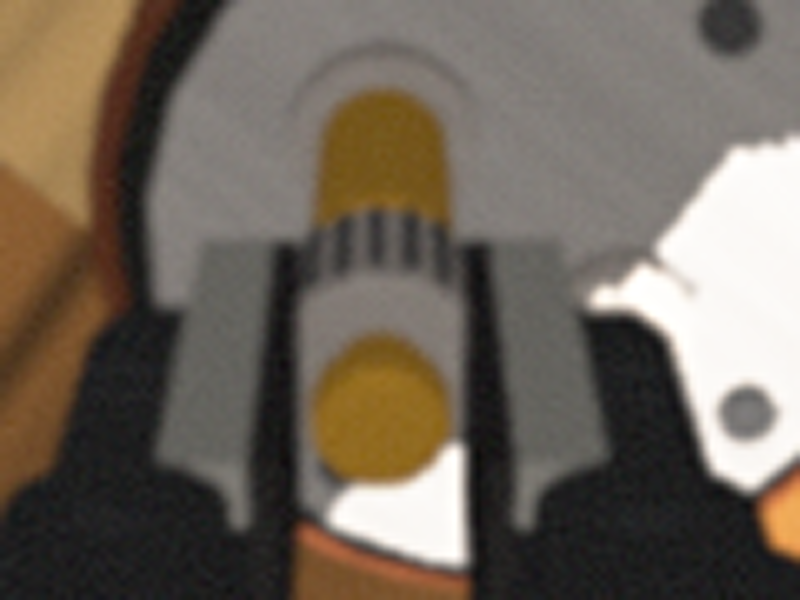

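```bash
python3 -m handwheel '120 0 0 0 0 0 0; 120 0 0 0 0 0 0; 120 0 0 0 0 0 0; 120 0 0 0 0 0 0; 120 0 -0.01 0 0 0 0; 120 0 -0.03 0 0 0 0; 120 0 -0.05 0 0 0 0; 120 0 -0.06 0 0 0 0' 40
python3 - <<'E'
from h import *
s=manip.get_state();print(s['time'],s['q'],s['tool_pos'],s['force'],s['wrist_torque'],s['finger_gap'])
c=vision.get_calibration('wrist');im=snap('wrist','w6.png');np.save('c6.npy',c,allow_pickle=True)
cv2.imwrite('pics/w6d.png',cv2.resize(cv2.imread('pics/w6.png')[195:285,220:340],(800,600),interpolation=cv2.INTER_CUBIC))
E
```

```text
time: 6.95
tool_pos: [0.5949, -0.1405, 0.2202]
orientation: [[-0.818, 0.009, 0.575], [-0.575, -0.003, -0.818], [-0.006, -1.0, 0.007]]
force: [-0.5, -0.8, 0.2]
finger_gap: 0.53
6.95 [  1.44548485  21.30886439  15.27802729   0.15775151 -83.44965504
  33.62595191] [ 0.59494637 -0.14045201  0.22023223] [-0.53369477 -0.81909608  0.24853193] [-0.02584413 -0.04207792  0.01657745] 0.529626061269623
```

View pics/w6d.png

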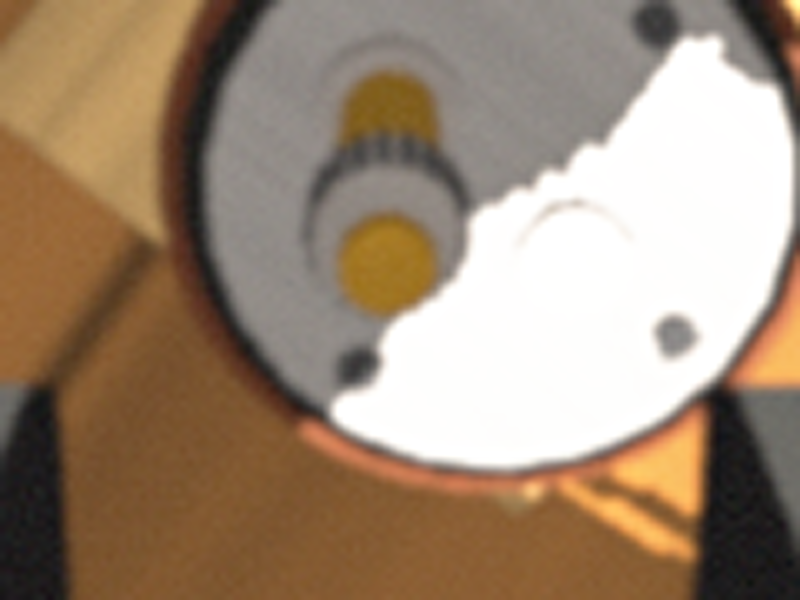

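```bash
python3 - <<'E'
from h import *
c=np.load('c6.npy',allow_pickle=True).item()
s=manip.get_state();R=s['orientation'];print(s['tool_pos'])
P=atz('wrist',277.7,234.3,.178,c);print(P,R.T@(P-s['tool_pos']))
P=np.array([.5943,-.1403,.178]);print(R.T@(P-s['tool_pos']))
print(cv2.Rodrigues(R.T@np.column_stack([[R[0,0]/np.hypot(R[0,0],R[1,0]),R[1,0]/np.hypot(R[0,0],R[1,0]),0],[0,0,-1],np.cross([R[0,0],R[1,0],0],[0,0,-1])/np.hypot(R[0,0],R[1,0])]))[0].ravel()*57.3)
E
```

```text
[ 0.59532242 -0.1405612   0.221135  ]
[ 0.59556752 -0.14094791  0.178     ] [3.28632519e-04 4.31360713e-02 9.42933772e-05]
[ 0.00099323  0.04312075 -0.00116446]
[-0.48223846 -0.00171533 -0.40763014]
```

```bash
python3 -m handwheel '255 0.0008 0 -0.0007 -0.5 0 -0.4; 255 0.0008 0 -0.0007 -0.5 0 -0.4; 255 0.0008 0 -0.0007 -0.5 0 -0.4; 255 0.0008 0 -0.0007 -0.5 0 -0.4; 255 0.0008 0 -0.0007 -0.5 0 -0.4; 255 0.0008 0.008 -0.0007 -0.5 0 -0.4; 255 0.0008 0.018 -0.0007 -0.5 0 -0.4; 255 0.0008 0.018 -0.0007 -0.5 0 -0.4' 60
python3 - <<'E'
from h import *
s=manip.get_state();print(s['time'],s['q'],s['tool_pos'],s['orientation'],s['force'],s['finger_gap'])
c=vision.get_calibration('wrist');im=snap('wrist','w7.png');np.save('c7.npy',c,allow_pickle=True)
snap('scene','s7.png')
a=cv2.imread('pics/w7.png')[195:285,220:340];b=cv2.imread('pics/s7.png')[185:245,265:345]
cv2.imwrite('pics/w7d.png',np.hstack([cv2.resize(a,(400,300)),cv2.resize(b,(400,300),interpolation=cv2.INTER_CUBIC)]))
E
```

```text
time: 7.8
tool_pos: [0.5933, -0.1402, 0.2006]
orientation: [[-0.818, -0.004, 0.575], [-0.575, 0.001, -0.818], [0.003, -1.0, -0.003]]
force: [0.3, 0.2, 0.2]
finger_gap: -0.0
7.8 [ 1.33112875e+00  2.19907821e+01  1.35522696e+01 -7.41006643e-02
 -8.17979617e+01  3.37625936e+01] [ 0.59329532 -0.14017974  0.20060537] [[-0.81831464 -0.00415574  0.57475549]
 [-0.57476408  0.00118385 -0.81831831]
 [ 0.0027203  -0.99999066 -0.00335733]] [0.34741642 0.24216272 0.2102274 ] -0.0002934239690568238
```

View pics/w7d.png

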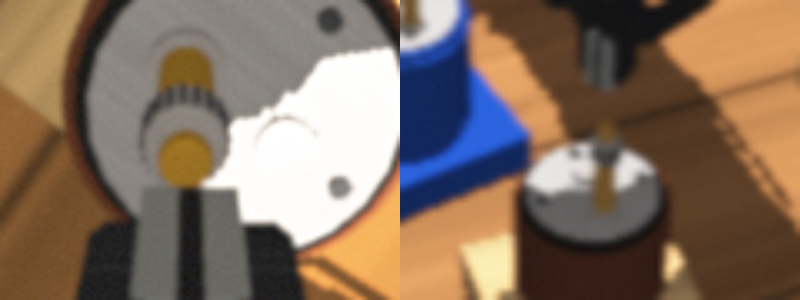

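```bash
python3 - <<'E'
from h import *
s=manip.get_state();p=s['tool_pos'];print(s['time'],p)
for z in [.187,.195,.2006,.21]: print(z,proj('scene',[p[0],p[1],z]))
print(proj('scene',[.5943,-.1403,.178]))
E
python3 - <<'E'
import cv2
b=cv2.imread('pics/s7.png')[180:240,265:345]
cv2.imwrite('pics/s7d.png',cv2.resize(b,(800,600),interpolation=cv2.INTER_CUBIC))
E
```

```text
7.9 [ 0.59411526 -0.14053945  0.20249619]
0.187 [305.50833295 207.27979528]
0.195 [305.58766839 205.03637824]
0.2006 [305.64367214 203.45272573]
0.21 [305.73855908 200.76954908]
[305.53204375 209.79772627]
```

View pics/s7d.png

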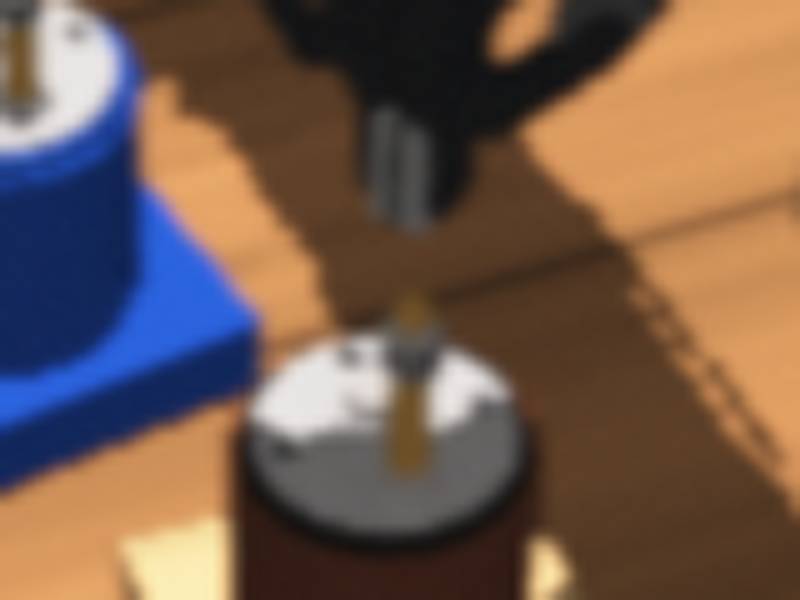

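```bash
python3 - <<'E'
from h import *
c=np.load('c7.npy',allow_pickle=True).item();K=c['intrinsics'];T=c['world_to_cam']
s=manip.get_state();R=s['orientation'];p=s['tool_pos']  # approx
p0=np.array([.5933,-.1402,.2006])
for y in [0,.007,.014]:
  for z in [-.011,0,.011]:
    q=T@np.append(p0+R@[0,y,z],1);v=np.array([q[0],-q[1],-q[2]]);th=np.arccos(v[2]/np.linalg.norm(v));u=v[:2]/np.hypot(*v[:2])*th*K[0,0]+K[:2,2]
    print(y,z,u, proj('scene',p+R@[0,y,z]))
v=cv2.imread('pics/w7.png')[235:325,220:340];cv2.imwrite('pics/w7e.png',cv2.resize(v,(800,600),interpolation=cv2.INTER_CUBIC))
E
```

```text
0 -0.011 [277.90879049 280.85108512] [307.81237087 200.49300034]
0 0 [277.95637507 261.77440771] [305.66272371 202.91399253]
0 0.011 [278.00326708 241.65403691] [303.48683523 205.36453843]
0.007 -0.011 [277.84405025 274.99150358] [307.73233579 202.47150681]
0.007 0 [277.88756338 256.45542338] [305.59153234 204.89394525]
0.007 0.011 [277.9303919  236.98077193] [303.4247096  207.34582596]
0.014 -0.011 [277.78364558 269.5316419 ] [307.6529881  204.43302048]
0.014 0 [277.8235954  251.51802068] [305.52095608 206.85679048]
0.014 0.011 [277.86288493 232.6581478 ] [303.36312401 209.30989091]
```

View pics/w7e.png

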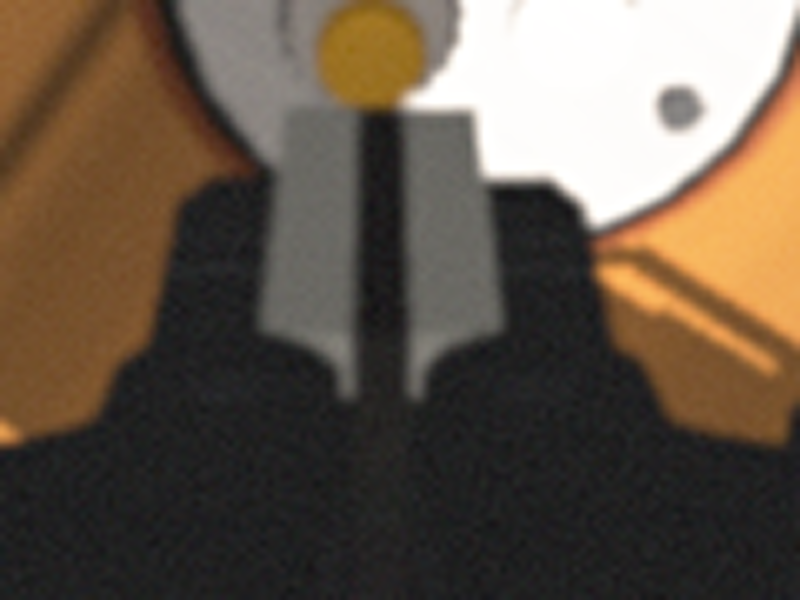

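```bash
python3 - <<'E'
from h import *
s=manip.get_state();R=s['orientation'];print(s['tool_pos'],s['force'],R[:,1],R.T@(np.array([.5943,-.1403,.193])-s['tool_pos']))
E
python3 -m handwheel '255 0 0.001 0 0 0 0; 255 0 0.002 0 0 0 0; 255 0 0.003 0 0 0 0; 255 0 0.004 0 0 0 0; 255 0 0.005 0 0 0 0; 255 0 0.006 0 0 0 0; 255 0 0.007 0 0 0 0; 255 0 0.008 0 0 0 0' 60
python3 - <<'E'
from h import *
s=manip.get_state();print(s['time'],s['tool_pos'],s['force'])
snap('scene','s8.png')
b=cv2.imread('pics/s8.png')[180:240,265:345]
cv2.imwrite('pics/s8d.png',cv2.resize(b,(800,600),interpolation=cv2.INTER_CUBIC))
E
```

```text
[ 0.59411526 -0.14053945  0.20249619] [ 0.20430486 -0.25155891  0.72825485] [-1.42759166e-03  2.04268411e-04 -9.99998960e-01] [-2.98793433e-04  9.49596968e-03 -8.03387319e-05]
time: 8.7
tool_pos: [0.5941, -0.1405, 0.1944]
orientation: [[-0.818, -0.001, 0.575], [-0.575, 0.0, -0.818], [0.001, -1.0, -0.001]]
force: [0.0, 0.5, 0.3]
finger_gap: 0.002
8.7 [ 0.59411328 -0.14053156  0.19439857] [0.04931294 0.48947883 0.28546075]
```

View pics/s8d.png

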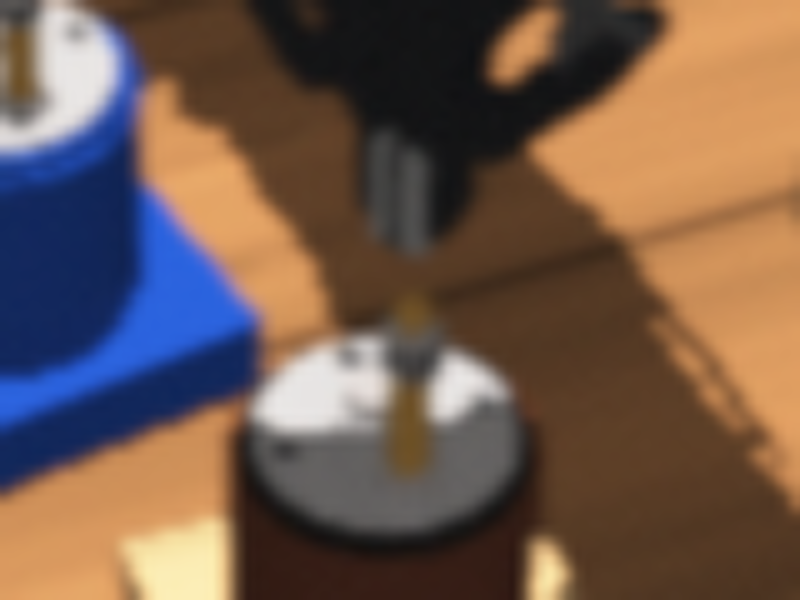

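```bash

python3 -m handwheel '255 0 0.001 0 0 0 0; 255 0 0.002 0 0 0 0; 255 0 0.003 0 0 0 0; 255 0 0.004 0 0 0 0; 255 0 0.005 0 0 0 0; 255 0 0.006 0 0 0 0; 255 0 0.007 0 0 0 0; 255 0 0.008 0 0 0 0' 60
python3 - <<'E'
from h import *
s=manip.get_state();print(s['time'],s['tool_pos'],s['force'])
snap('scene','s9.png');snap('wrist','w9.png')
a=cv2.imread('pics/w9.png')[195:285,220:340];b=cv2.imread('pics/s9.png')[190:235,275:335]
cv2.imwrite('pics/w9d.png',np.hstack([cv2.resize(a,(400,300)),cv2.resize(b,(400,300),interpolation=cv2.INTER_CUBIC)]))
E
```

```text
time: 9.55
tool_pos: [0.594, -0.1405, 0.1861]
orientation: [[-0.818, -0.002, 0.575], [-0.575, 0.0, -0.818], [0.001, -1.0, -0.001]]
force: [-0.2, -0.3, -0.0]
finger_gap: -0.002
9.55 [ 0.59402353 -0.14049786  0.18614307] [-0.23231997 -0.29720483 -0.00702747]
```

View pics/w9d.png

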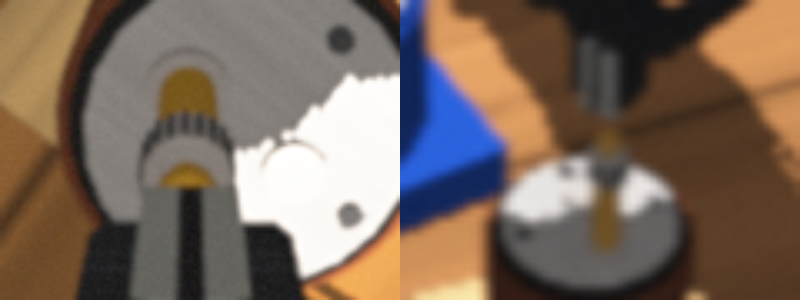

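```bash

python3 -m handwheel '255 0 0.001 0 0 0 0; 255 0 0.002 0 0 0 0; 255 0 0.003 0 0 0 0; 255 0 0.004 0 0 0 0; 255 0 0.005 0 0 0 0; 255 0 0.006 0 0 0 0; 255 0 0.006 0 0 0 0; 255 0 0.006 0 0 0 0' 60
python3 - <<'E'
from h import *
s=manip.get_state();print(s['time'],s['tool_pos'],s['force'],s['wrist_torque'])
snap('scene','s10.png');snap('wrist','w10.png')
a=cv2.imread('pics/w10.png')[195:285,220:340];b=cv2.imread('pics/s10.png')[190:235,275:335]
cv2.imwrite('pics/w10d.png',np.hstack([cv2.resize(a,(400,300)),cv2.resize(b,(400,300),interpolation=cv2.INTER_CUBIC)]))
E
```

```text
time: 10.45
tool_pos: [0.5939, -0.1405, 0.18]
orientation: [[-0.818, -0.002, 0.575], [-0.575, 0.0, -0.818], [0.002, -1.0, -0.002]]
force: [-0.5, 0.2, -0.6]
finger_gap: 0.003
10.45 [ 0.59388479 -0.14048451  0.1799936 ] [-0.46911558  0.15137724 -0.56468424] [-0.05081589 -0.0571062  -0.00739346]
```

View pics/w10d.png

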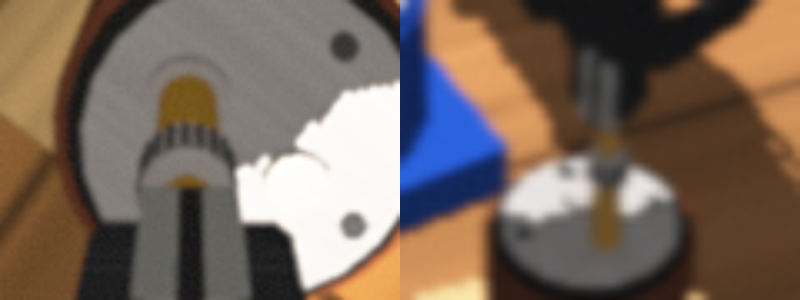

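```bash

python3 -m handwheel '255 0 0.001 0 0 0 0; 255 0 0.0015 0 0 0 0; 255 0 0.002 0 0 0 0; 255 0 0.0025 0 0 0 0; 255 0 0.003 0 0 0 0; 255 0 0.0035 0 0 0 0; 255 0 0.004 0 0 0 0; 255 0 0.004 0 0 0 0' 60
python3 - <<'E'
from h import *
for i in range(3):
  snap('scene','s11.png');s=manip.get_state();print(s['time'],s['tool_pos'],s['force'],s['wrist_torque'])
snap('wrist','w11.png')
a=cv2.imread('pics/w11.png')[195:285,220:340];b=cv2.imread('pics/s11.png')[190:235,275:335]
cv2.imwrite('pics/w11d.png',np.hstack([cv2.resize(a,(400,300)),cv2.resize(b,(400,300),interpolation=cv2.INTER_CUBIC)]))
E
```

```text
time: 11.35
tool_pos: [0.5939, -0.1405, 0.176]
orientation: [[-0.818, -0.002, 0.575], [-0.575, 0.0, -0.818], [0.001, -1.0, -0.001]]
force: [-0.1, -0.6, -0.3]
finger_gap: 0.002
11.4 [ 0.59393731 -0.14049213  0.17604472] [ 0.19277412 -0.87370857  0.15291563] [0.00948928 0.06731007 0.06761148]
11.45 [ 0.59394559 -0.14048817  0.17608612] [-0.09075495 -0.48678359 -0.44467485] [ 0.01140382  0.01417309 -0.00777995]
11.5 [ 0.59393465 -0.14049564  0.17608398] [-0.45678348 -0.33619351  0.2060059 ] [ 0.04120293  0.03882795 -0.02470593]
```

View pics/w11d.png

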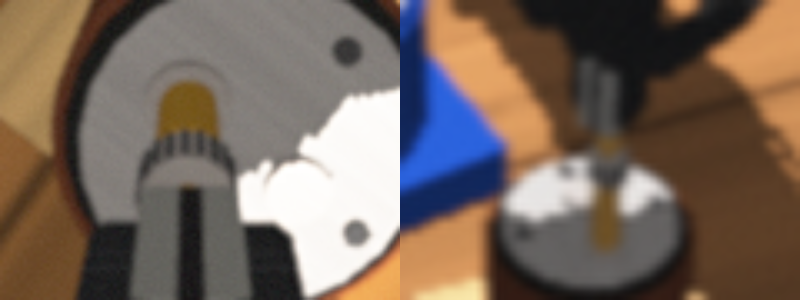

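```bash

python3 -m handwheel '255 0 0.001 0 0 0 0; 255 0 0.0015 0 0 0 0; 255 0 0.002 0 0 0 0; 255 0 0.0025 0 0 0 0; 255 0 0.003 0 0 0 0; 255 0 0.0035 0 0 0 0; 255 0 0.004 0 0 0 0; 255 0 0.004 0 0 0 0' 60
python3 - <<'E'
from h import *
for i in range(3):
  snap('scene','s12.png');s=manip.get_state();print(s['time'],s['tool_pos'],s['force'],s['wrist_torque'])
snap('wrist','w12.png')
a=cv2.imread('pics/w12.png')[195:285,220:340];b=cv2.imread('pics/s12.png')[190:235,275:335]
cv2.imwrite('pics/w12d.png',np.hstack([cv2.resize(a,(400,300)),cv2.resize(b,(400,300),interpolation=cv2.INTER_CUBIC)]))
E
```

```text
time: 12.35
tool_pos: [0.5939, -0.1405, 0.172]
orientation: [[-0.818, -0.002, 0.575], [-0.575, 0.0, -0.818], [0.001, -1.0, -0.001]]
force: [-0.1, 0.4, -0.3]
finger_gap: 0.002
12.4 [ 0.59393908 -0.14048522  0.1720779 ] [-0.10907657 -0.61857008 -0.69921742] [-0.01363428 -0.04147331  0.01007462]
12.45 [ 0.59395932 -0.14049182  0.17211402] [-0.15912344 -0.12634877  0.25334134] [0.0190657  0.03937012 0.02983488]
12.5 [ 0.59396843 -0.14047644  0.17214659] [ 1.12780983  0.57212548 -0.29153377] [-0.02687233  0.01691366  0.01999329]
```

View pics/w12d.png

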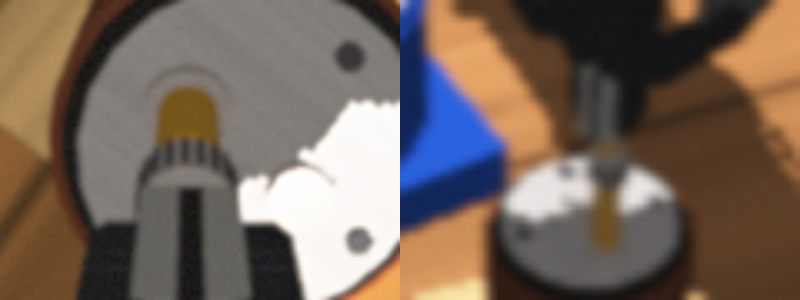

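```bash

python3 -m handwheel '255 0 0.001 0 0 0 0; 255 0 0.0015 0 0 0 0; 255 0 0.002 0 0 0 0; 255 0 0.0025 0 0 0 0; 255 0 0.003 0 0 0 0; 255 0 0.0035 0 0 0 0; 255 0 0.004 0 0 0 0; 255 0 0.004 0 0 0 0' 60
python3 - <<'E'
from h import *
for i in range(3):
  snap('scene','s13.png');s=manip.get_state();print(s['time'],s['tool_pos'],s['force'],s['wrist_torque'])
snap('wrist','w13.png')
a=cv2.imread('pics/w13.png')[195:285,220:340];b=cv2.imread('pics/s13.png')[190:235,275:335]
cv2.imwrite('pics/w13d.png',np.hstack([cv2.resize(a,(400,300)),cv2.resize(b,(400,300),interpolation=cv2.INTER_CUBIC)]))
E
```

```text
time: 13.35
tool_pos: [0.594, -0.1405, 0.1683]
orientation: [[-0.818, -0.002, 0.575], [-0.575, 0.0, -0.818], [0.001, -1.0, -0.001]]
force: [-0.8, 0.5, 1.0]
finger_gap: -0.001
13.4 [ 0.59396943 -0.14049676  0.16832588] [-1.23916663  0.37846393  1.35730166] [0.10551291 0.20451542 0.04325235]
13.45 [ 0.59399162 -0.14049752  0.16833025] [-0.28789357  0.82712645  1.68956326] [0.13359014 0.16572133 0.00537438]
13.5 [ 0.59400576 -0.14049318  0.16833876] [-1.39259931  0.40619591  1.43883166] [ 0.14812086  0.1844845  -0.03920941]
```

View pics/w13d.png

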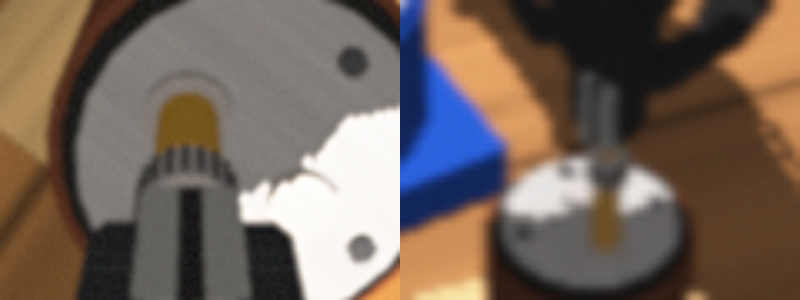

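```bash

python3 -m handwheel '255 0 0.0005 0 0 0 0; 255 0 0.001 0 0 0 0; 255 0 0.0015 0 0 0 0; 255 0 0.002 0 0 0 0; 255 0 0.0025 0 0 0 0; 255 0 0.003 0 0 0 0; 255 0 0.0035 0 0 0 0; 255 0 0.0035 0 0 0 0' 60
python3 - <<'E'
from h import *
for i in range(3):
  snap('scene','s14.png');s=manip.get_state();print(s['time'],s['tool_pos'],s['force'],s['wrist_torque'])
snap('wrist','w14.png')
a=cv2.imread('pics/w14.png')[195:285,220:340];b=cv2.imread('pics/s14.png')[190:235,275:335]
cv2.imwrite('pics/w14d.png',np.hstack([cv2.resize(a,(400,300)),cv2.resize(b,(400,300),interpolation=cv2.INTER_CUBIC)]))
E
```

```text
time: 14.35
tool_pos: [0.594, -0.1405, 0.1649]
orientation: [[-0.818, -0.001, 0.575], [-0.575, 0.0, -0.818], [0.001, -1.0, -0.001]]
force: [-2.0, 0.3, 4.5]
finger_gap: -0.005
14.4 [ 0.59401797 -0.1405177   0.1649502 ] [-1.41911872  0.00969178  4.00992483] [0.30427031 0.56930071 0.02630875]
14.45 [ 0.59405618 -0.14050842  0.16495659] [-1.71947143  0.60809143  4.45128203] [ 0.23922872  0.46923609 -0.05575885]
14.5 [ 0.59404494 -0.14052149  0.16494571] [-1.13914679  0.82579992  4.17717614] [ 0.3297211   0.51030488 -0.00906292]
```

View pics/w14d.png

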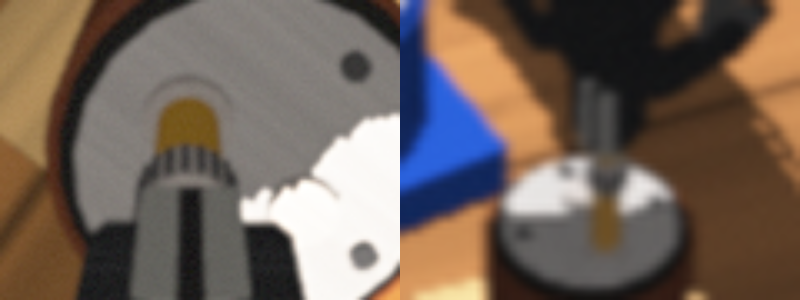

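```bash

python3 -m handwheel '255 0 0.0003 0 0 0 0; 255 0 0.0006 0 0 0 0; 255 0 0.0009 0 0 0 0; 255 0 0.0012 0 0 0 0; 255 0 0.0015 0 0 0 0; 255 0 0.0015 0 0 0 0; 255 0 0.0015 0 0 0 0; 255 0 0.0015 0 0 0 0' 60
python3 - <<'E'
from h import *
for i in range(2):
  snap('scene','s15.png');s=manip.get_state();print(s['time'],s['tool_pos'],s['force'],s['wrist_torque'])
E
```

```text
time: 15.35
tool_pos: [0.5941, -0.1405, 0.1642]
orientation: [[-0.818, -0.001, 0.575], [-0.575, -0.0, -0.818], [0.001, -1.0, -0.0]]
force: [-1.7, 1.4, 8.4]
finger_gap: -0.0
15.4 [ 0.59408131 -0.14055411  0.16422303] [-2.73528397  2.16899739  7.56919807] [0.66402375 1.01800504 0.00343346]
15.45 [ 0.59410399 -0.14055025  0.16422055] [-2.45412807  1.67735503  7.50694529] [ 0.63595363  1.05264853 -0.01571155]
```

```bash

python3 -m handwheel '255 0 0.0012 0 0 0 0; 255 0 0.0016 0 0 0 0; 255 0 0.0018 0 0 0 0; 255 0 0.0018 0 0 0 0; 255 0 0.0018 0 0 0 0; 255 0 0.0018 0 0 0 0; 255 0 0.0018 0 0 0 0; 255 0 0.0018 0 0 0 0' 60
python3 - <<'E'
from h import *
for i in range(14):
  im=vision.capture('scene');s=manip.get_state()
  if i in(0,13): print(s['time'],s['tool_pos'],s['force'],s['wrist_torque'])
snap('scene','s16.png');snap('wrist','w16.png')
a=cv2.imread('pics/w16.png')[195:285,220:340];b=cv2.imread('pics/s16.png')[190:235,275:335]
cv2.imwrite('pics/w16d.png',np.hstack([cv2.resize(a,(400,300)),cv2.resize(b,(400,300),interpolation=cv2.INTER_CUBIC)]))
E
```

```text
time: 16.25
tool_pos: [0.5942, -0.1406, 0.1641]
orientation: [[-0.818, 0.001, 0.575], [-0.575, -0.001, -0.818], [-0.0, -1.0, 0.001]]
force: [-4.7, 2.2, 11.5]
finger_gap: 0.003
16.3 [ 0.59419211 -0.14061223  0.16413762] [-4.74688574  2.64598236 11.03964589] [ 0.95252539  1.6226313  -0.02044088]
16.95 [ 0.59420885 -0.14061788  0.16415412] [-4.25061458  2.19371588 11.56960703] [ 0.99330225  1.60442532 -0.04771214]
```

View pics/w16d.png

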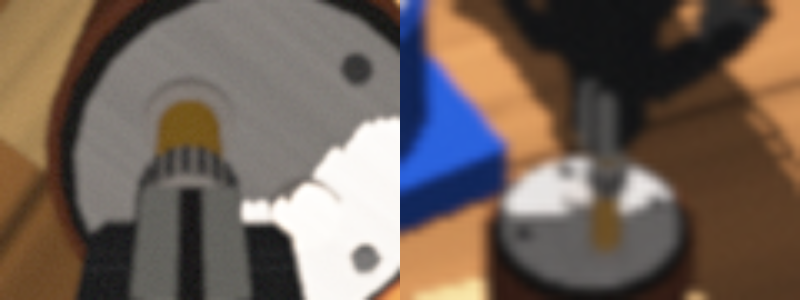

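```bash

python3 -m handwheel '255 0 0 0 0 0 0; 255 0 -0.002 0 0 0 0; 255 0 -0.005 0 0 0 0; 255 0 -0.015 0 0 0 0; 255 0 -0.035 0 0 0 0; 255 0 -0.06 0 0 0 0; 255 0 -0.08 0 0 0 0; 255 0 -0.08 0 0 0 0' 60
python3 - <<'E'
from h import *
s=manip.get_state();print(s['time'],s['tool_pos'],s['force'],s['wrist_torque'])
c=vision.get_calibration('wrist');snap('scene','s17.png');snap('wrist','w17.png')
a=cv2.imread('pics/w17.png')[165:255,220:340];b=cv2.imread('pics/s17.png')[190:235,275:335]
cv2.imwrite('pics/w17d.png',np.hstack([cv2.resize(a,(400,300)),cv2.resize(b,(400,300),interpolation=cv2.INTER_CUBIC)]))
E
```

```text
time: 17.85
tool_pos: [0.5957, -0.1411, 0.2477]
orientation: [[-0.818, 0.007, 0.575], [-0.575, -0.002, -0.818], [-0.005, -1.0, 0.005]]
force: [0.6, -0.1, 0.4]
finger_gap: -0.003
17.85 [ 0.59565951 -0.14107827  0.24772593] [ 0.56780312 -0.14212184  0.41843159] [ 0.05030685 -0.03578111 -0.01876436]
```

View pics/w17d.png

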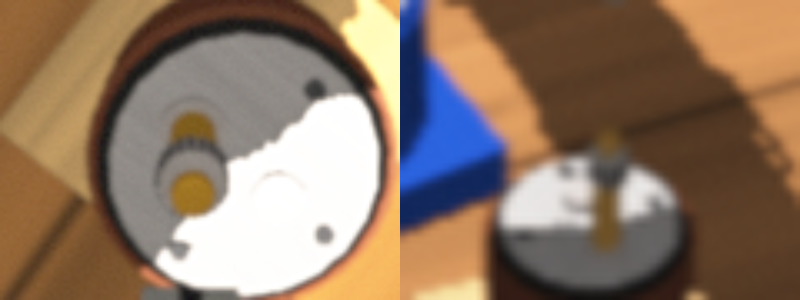

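```bash
python3 -c "
from workcell import manip
print(manip.close_job());s=manip.get_state();print(s['time'],s['force'])"
```

```text
the job is handed in; nothing more can be done
None
the job is handed in; nothing more can be done
```

I let the air out of the brown drum with the uncapped valve and handed the job in at about 18 s. No verdict came back.

- **Nut:** I gripped it, turned it 72° counter-clockwise and let it go. In the pictures it turned with the jaws and climbed about 6.4 mm up the pin.
- **Pin:** I pressed it down from above with the shut fingertips until it stopped hard. The measured travel was 4.2 to 4.4 mm; full travel is 4.5 mm. The force rose to about 11.5 N, against 5.2 N for the spring alone. I held it there for over 1 s, then lifted clear.
- **Last checks:** The final pictures show the pin back up at its earlier height and the nut still loose and high on the pin. The wrist force was near zero with the arm about 80 mm above the valve. No move went near the capped drum or the blue look-alikes, apart from one pass well above the cap; I did not inspect them separately at the end.
- **What disagreed:** When shut, the fingertips met the pin with the TCP (tool point) about 9 to 10 mm below the pin top. The data sheet puts the fingertips 14 mm ahead of the TCP. I therefore came down in small steps and used the force reading to find contact.

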